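# Hang the knife scabbard on the stall's lipped rail

### The job

Hang the knife scabbard on the steel rail: lift its hook over the rail's top lip from the robot's side and let the tongue down behind it until it sits fully home in the pocket in the strip there, which lies just right of the stop block as the robot sees it (feel for it). Be gentle: do not press, knock or drop the scabbard hard on the rail; leave it hanging upright and let go. Leave the cheese, the jar and the ticket stand where they are.

Things in the scene. Friction and masses are not known exactly. Their poses are not given: they have to be found in the camera images.
- scabbard: White plastic knife scabbard standing upright on the counter, 0.3 to 0.55 kg: a box 36 (x) x 90 (y) x 105 (z) mm with two dark slots in its top, a black grip on top and a steel hook on its +x side. Origin: centre of its underside; z up, x to the hook side.
- grip (a point): A good place to hold: middle of the upright black grip (14 mm in x, 28 mm in y), 148 mm above the scabbard's underside. The grip rises from the box's top at z = 105 to z = 172 mm; this point is 23 mm above the hook's top.
- gap (a point): Middle of the mouth of the hook (scabbard x = 25.5, y = 0, z = 92 mm). The hook is open downwards: 60 mm wide back plate at x = 18 to 21 mm (z = 3 to 125 mm), bridge 40 mm wide at z = 122 to 125 mm, tongue at x = 30 mm on. The 9 mm gap between plate and tongue straddles the 4 mm rail panel.
- tongue (a point): Centre of the lower end of the hook's tongue (scabbard x = 32.75, y = 0, z = 92 mm). The tongue is 40 mm wide (y), 5.5 mm thick (x = 30 to 35.5 mm) and hangs 30 mm below the bridge.
- rail: Fixed steel hanging rail: an upright panel 4 mm thick, 400 mm long, 151 mm high, on a low foot that lies on its far side. Origin: below the panel's middle, at counter height, mid-thickness; x across the panel to the far side (away from the robot), y along it to the robot's left, z up. The scabbard must never bear on it with over 40 N: touch down at 12 mm/s or less.
- lip (a point): Middle of the panel's plain top edge, the anti-jump lip (rail x = 0, y = 0, z = 151 mm).
- track (a point): Point on the track (rail x = 8, y = -85, z = 137 mm), always right of the pocket. The track is the level top, 14 mm below the lip, of a 350 mm long steel strip clamped behind the panel (x = 2 to 14.5 mm), with a low rear wall (x = 14.5 to 17.5 mm, top at z = 142 mm, cut down at the pocket).
- zone (a point): Middle of the zone (rail x = 8, y = 0, z = 125 mm) in which the one pocket lies. The strip may be clamped anywhere, so the pocket's middle is at y = -55 to +55 mm and is NOT measured: see it, or feel for the stop at its left end by sliding the tongue to +y along the track.
- rail_mid (a point): Rail x = 0, y = 0, z = 125 mm, the height of the pocket's floor. The pocket is a gap in the track 44 mm long (y), 12 mm deep. At its left (+y) end stands the stop, a block 14 mm long, top at z = 149 mm; left of that the track goes on. With the tongue against the stop, its middle is 2 mm left of the pocket's. Seated, the scabbard's origin is at rail z = 33 mm.
- cheese: Bystander: loose wheel of cheese, 158 mm across, 60 mm high; origin at the centre of its underside.
- jar: Bystander: loose amber glass jar with a steel lid, 64 mm across, 90 mm high; origin at the centre of its underside.
- tent: Bystander: loose black A-shaped price-ticket stand, 55 x 70 mm foot, about 82 mm high; origin at the centre of its underside.
Not all that is in view belongs to the job. What is meant by the scabbard is not orange or purple, and is the larger of those in its own colour.

How it is judged:
By the outcome, as a careful person would: the job done as asked, in the order asked, and still so for the second after the job is handed in, with the robot touching nothing.
It also fails if it takes over 51 s, if anything falls off the work surface, if the arm or the gripper's body presses on something with over 40 N, if the wrist force passes 120 N, or if a joint passes its speed limit or range.

### The arm

A 6-joint arm with a two-finger parallel gripper is mounted at the origin on the work surface. World frame = base frame: x ahead of the robot, y to its left, z up, the work surface at z = 0. Lengths are in m, angles in rad, forces in N, time in s.
With the tool pointing down it reaches from about 0.225 to 0.875 m from the base axis. Payload 3.4 kg.
Tool frame: the origin (TCP) lies on the centre line of the jaws, within the pads' length; the fingertips stand 11 mm ahead of it and the grasp point (between the pads) lies 8 mm behind it; z points along the fingers, y is the line along which they close (so a half turn about z gives the same grasp; the last joint's range is limited). The gripper opens to 85 mm and grips with 20 to 120 N. Pads are 22 mm wide; open, the fingers measure 114 mm over their backs; the gripper's body (76 mm by 85 mm) begins 54 mm behind the grasp point. The pads swing forward as they close: fully open they stand 13 mm farther back than shut.
Start: joints at [-1.327, 0.276, 1.505, -0, 1.361, -0.121], TCP at [0.205, -0.537, 0.219] pointing down, gripper open.
Joint ranges: [-2.89, 2.89], [-0.75, 2.08], [0.22, 2.7], [-1.18, 4.32], [0.11, 2.71], [-2.7, 2.7]. Speed limits (rad/s): [2.57, 2.57, 3.14, 3.14, 3.14, 3.14].

### API

Orientations are given as a unit quaternion [w, x, y, z].
In Python, from rig import manip, eyes, job gives the robot as it stands.
- The arm moves only by the tool drive_tool, never from a script. Its argument "rows" is a list of rows, each a list of 3 entries, a list of its own where there are three numbers: the turn, a rotation vector about the world's x, y, z in rad, then the shift along the world's x, y, z in cm, then the finger opening in cm, from 0 to 8.54. A call has 1 to 8 rows; each row shifts and turns the commanded pose from where the row before left it; what a row does not reach is not made up. A row lasts 1/8 s, in which the tool goes at most 62.5 mm and 10.7 degrees, less where a joint would pass 70% of its speed; a pose out of reach is approached as far as the arm can. A call is refused whole if a number of a shift passes 6.25 or a number of a turn 0.188, either way. A call with a gripper value outside its range is refused whole. The fingers move at their own pace and stop on an object; "force" is the grip in N (left out, the last holds). Time passes only in rows, so rows that do not move let the fingers close. It gives the time, the measured TCP pose, the force, the opening and the grip force at its end, in the units of the state.
- manip.get_state(): the state, without advancing time (a new reading comes with each control period).
- eyes.get_image(name): name is "side" or "top"; returns the picture (384x512x3 uint8, red, green, blue); there is no depth.
- eyes.get_calibration(name): a dict with "camera_matrix" (3x3 intrinsics, pixels), "k1" (the pictures are not rectified: a ray, as slopes to the right and down, at radius r is drawn at 1 + k1 r^2 times it, then the intrinsics apply), "view" (4x4, takes a point from world to camera coordinates). Camera axes: x right, y up, looking along -z (the intrinsics and any distortion apply to the point x, -y, -z); pixel columns grow to the right and rows downward; lengths in m; the calibration is good to about 2 mm. A picture is of the moment at which its call begins. get_calibration takes no time and is no camera call.
- job.sign_off(): hands the job in; it is judged then, once.
The state is a dict: "clock": time; "qpos": joint angles; "qd": joint speeds; "effort": joint torques, N m; "position": TCP position; "ee_rot": TCP orientation; "contact_force": force on the tool from outside, world axes, zero at the start; "moment": the same for the moment, N m; "width": finger opening in m; "gripper_force": force on a finger pad.
Only numpy, scipy, OpenCV 4.12 (cv2) and the standard library are available. Lean on these libraries where they do the work, as an engineer would, in place of code of your own. Each camera call takes 0.05 s, during which the arm holds its last target. There are 200 camera calls.

## Working session

There is one attempt and no reset: what is moved stays moved. The work goes in short steps, Python scripts to look and compute and a tool call to move; the robot and the scene stay as the last step left them, time stands still between calls to the robot, and variables do not carry over. Pictures are saved under pics/ and viewed, at most 10 in all, crops included, and the job is handed in when it is done.

Besides the shell and the picture viewer there is one more tool, called after ">>>" by a JSON object that holds its "api" and its "payload". drive_tool: Moves the arm, as the interface text tells. Its arguments: {"type":"object","properties":{"rows":{"type":"array"},"force":{"type":"number"}},"required":["rows"]}

```bash
mkdir -p pics; python3 - <<'E'
from rig import manip, eyes, job
import cv2
for n in("side","top"):
    cv2.imwrite(f"pics/{n}0.png",eyes.get_image(n)[:,:,::-1])
    c=eyes.get_calibration(n);print(c)
print(manip.get_state())
E
```

```text
{'camera_matrix': array([[428.87613124,   0.        , 256.7898552 ],
       [  0.        , 428.87613124, 190.37230677],
       [  0.        ,   0.        ,   1.        ]]), 'k1': -0.006733998887195737, 'view': array([[-0.8835024 , -0.46805994,  0.01853112,  0.43225295],
       [ 0.35278499, -0.63884335,  0.68368262, -0.28418382],
       [-0.30816596,  0.61057274,  0.72954415, -1.17545198],
       [ 0.        ,  0.        ,  0.        ,  1.        ]])}
{'camera_matrix': array([[349.92854478,   0.        , 252.71715597],
       [  0.        , 349.92854478, 190.08639551],
       [  0.        ,   0.        ,   1.        ]]), 'k1': -0.05083796165420464, 'view': array([[ 0.02416434, -0.99960149,  0.01459277, -0.07485185],
       [ 0.98973539,  0.0259774 ,  0.14053125, -0.50934205],
       [-0.14085433,  0.01104714,  0.9899687 , -0.97569166],
       [ 0.        ,  0.        ,  0.        ,  1.        ]])}
{'clock': 0.1, 'qpos': array([-1.32702677e+00,  2.76545519e-01,  1.50603040e+00,  4.90999260e-06,
        1.36070159e+00, -1.21000285e-01]), 'qd': array([-0.00129421, -0.00097566, -0.00312487,  0.00023542,  0.00046303,
        0.00062081]), 'effort': array([ 4.91747323e-04, -4.17698658e+01, -2.46404135e+01, -1.87820169e-04,
        5.74293867e-03,  1.15566684e-05]), 'position': array([ 0.20499671, -0.53667912,  0.21830887]), 'ee_rot': array([-8.40984973e-04,  9.83413669e-01,  1.81374879e-01, -4.92833811e-05]), 'contact_force': array([-0.59541555,  0.13637495,  0.03355978]), 'moment': array([ 0.01353038, -0.02362986, -0.05436526]), 'gripper_force': 0.0, 'width': 0.08569141465126796}
```

View pics/side0.png

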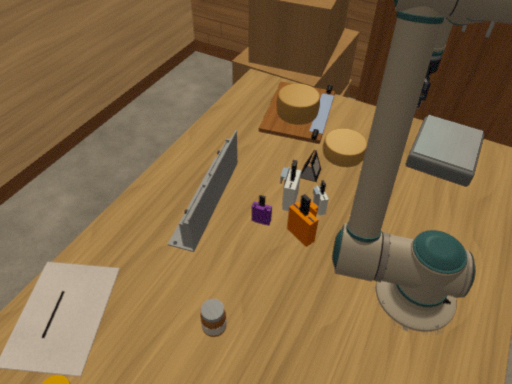

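View pics/top0.png

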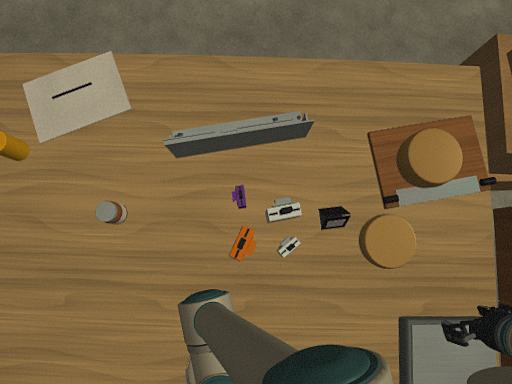

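The side and top pictures show the target white scabbard at about top (285,210) / side (292,187), hook facing the rail. The rail's panel runs from top (175,157) to (312,135). Now zooming in for detail.

```bash
python3 - <<'E'
import cv2,numpy as np
t=cv2.imread("pics/top0.png");s=cv2.imread("pics/side0.png")
a=cv2.resize(t[100:230,155:355],None,fx=4,fy=4,interpolation=cv2.INTER_CUBIC)
cv2.imwrite("pics/tz.png",a)
b=cv2.resize(s[125:255,165:335],None,fx=4.5,fy=4.5,interpolation=cv2.INTER_CUBIC)
cv2.imwrite("pics/sz.png",b)
E
cat > h.py <<'E'
from rig import manip, eyes, job
import cv2, numpy as np
from scipy.optimize import least_squares
C={n:eyes.get_calibration(n) for n in("side","top")}
def proj(n,P):
    c=C[n];P=np.atleast_2d(P);q=(c["view"][:3,:3]@P.T).T+c["view"][:3,3]
    s=np.c_[q[:,0]/-q[:,2],-q[:,1]/-q[:,2]]
    s=s*(1+c["k1"]*(s**2).sum(1,keepdims=True))
    K=c["camera_matrix"];return s*[K[0,0],K[1,1]]+K[:2,2]
def at_z(n,uv,z):
    f=lambda p:proj(n,[p[0],p[1],z])[0]-uv
    return least_squares(f,[.5,-.1]).x
def tri(a,b):  # side uv, top uv
    f=lambda p:np.r_[proj("side",p)[0]-a,proj("top",p)[0]-b]
    r=least_squares(f,[.5,-.1,.1]);return r.x,r.fun
def pose(x,y,yaw,pts):
    c,s=np.cos(yaw),np.sin(yaw);return np.asarray(pts)@np.array([[c,-s,0],[s,c,0],[0,0,1]]).T+[x,y,0]
def fit(p0,obs,z=0):  # obs: list (cam, body pt, uv); planar pose
    def f(p):return np.concatenate([proj(n,pose(p[0],p[1],p[2],[b])+[0,0,z])[0]-uv for n,b,uv in obs])
    r=least_squares(f,p0);return r.x,np.round(r.fun.reshape(-1,2),1)
E
```

```text
(no output)
```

View pics/tz.png

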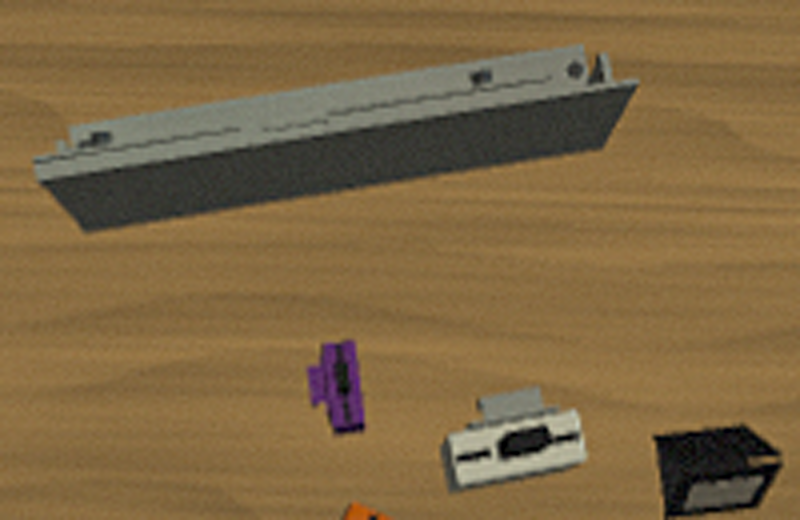

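View pics/sz.png

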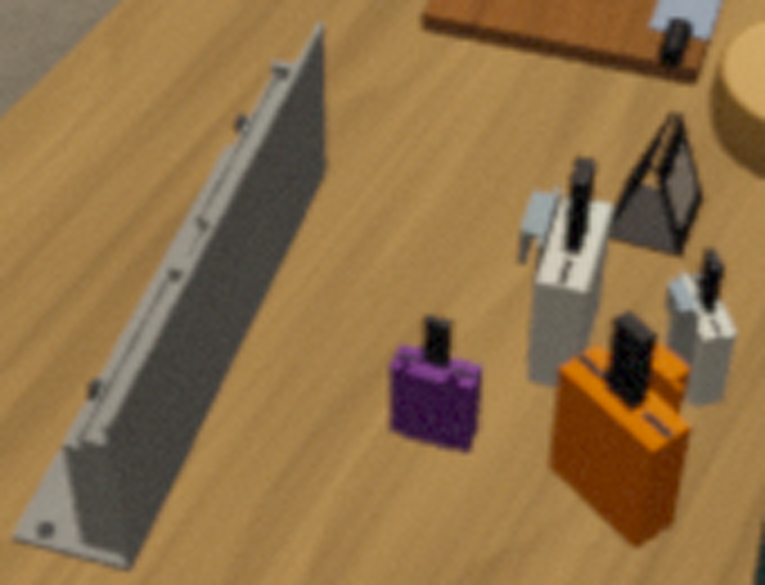

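```bash
python3 - <<'E'
from h import *
T=lambda u,v:np.array([155+u/4,100+v/4]);S=lambda u,v:np.array([165+u/4.5,125+v/4.5])
obs=[("top",(-.002,.2,.151),T(38,178)),("top",(-.002,-.2,.151),T(637,83)),("top",(-.002,.2,0),T(87,231)),("top",(-.002,-.2,0),T(602,148)),
("side",(-.002,-.2,.151),S(322,27)),("side",(-.002,-.2,0),S(325,172)),("side",(-.002,.2,0),S(130,567))]
r,e=fit([.6,-.1,0],obs);print("rail",r,"\n",e)
def z(n,P):
    p=proj(n,P);return (p-[155,100])*4 if n=="top" else (p-[165,125])*4.5
for y in (.2,):print("near top corner side",z("side",pose(*r,[(-.002,y,.151),(.002,y,.151),(.0175,.175,.142)])))
# marks along strip: rail y from top view zoom points at panel/strip
Rz=lambda p:((np.array([[np.cos(r[2]),np.sin(r[2])],[-np.sin(r[2]),np.cos(r[2])]])@(p-r[:2])))
for u,v in((45,160),(240,129),(262,128),(330,118),(550,80),(100,138),(481,76),(68,135),(583,48)):
    print("T",u,v,[np.round(Rz(at_z("top",T(u,v),h))*1000) for h in(.137,.149)])
for u,v in((202,225),(175,273),(240,122),(95,388),(225,155)):
    print("S",u,v,[np.round(Rz(at_z("side",S(u,v),h))*1000) for h in(.137,.149)])
obs=[("top",(.018,.045,.105),T(447,438)),("top",(.018,-.045,.105),T(578,410)),("top",(-.018,-.045,.105),T(586,460)),("top",(-.018,.045,.105),T(457,487)),
("top",(.0355,.02,.125),T(478,402)),("top",(.0355,-.02,.125),T(538,388)),
("side",(.018,.045,.105),S(541,283)),("side",(-.018,-.045,.105),S(612,203)),("side",(-.018,.045,.105),S(598,293)),("side",(.018,.045,0),S(531,380))]
b,e=fit([.5,-.1,0],obs);print("scab",b,"\n",e)
print("grip",pose(*b,[(0,0,.148)]), "grip top px",z("side",pose(*b,[(0,0,.172)])),z("top",pose(*b,[(0,0,.172)])))
# enlarged strips along pocket
E
python3 - <<'E'
import cv2,numpy as np
t=cv2.imread("pics/top0.png");s=cv2.imread("pics/side0.png")
a=cv2.resize(t[108:150,160:300],(800,240),interpolation=cv2.INTER_CUBIC)
b=cv2.resize(s[140:230,175:245],(280*1,360),interpolation=cv2.INTER_CUBIC)
c=np.zeros((600,800,3),np.uint8);c[:240]=a;c[240:,:280]=b;cv2.imwrite("pics/z2.png",cv2.convertScaleAbs(c,alpha=1.5))
E
```

```text
rail [ 0.64848552 -0.02354277  0.19121993] 
 [[ 0.   0.2]
 [ 0.3  0.1]
 [-0.6  0.3]
 [-0.2  0.3]
 [-0.  -1.8]
 [-0.  -0.5]
 [-0.5  0.6]]
near top corner side [[104.87585222 422.69311061]
 [ 98.64983506 421.09688065]
 [ 92.93196481 394.15745414]]
T 45 160 [array([ 14., 197.]), array([ 10., 194.])]
T 240 129 [array([14., 65.]), array([10., 65.])]
T 262 128 [array([12., 51.]), array([ 8., 51.])]
T 330 118 [array([12.,  5.]), array([8., 5.])]
T 550 80 [array([  14., -145.]), array([  10., -143.])]
T 100 138 [array([ 23., 158.]), array([ 19., 157.])]
T 481 76 [array([  24., -100.]), array([ 20., -98.])]
T 68 135 [array([ 29., 179.]), array([ 25., 177.])]
T 583 48 [array([  33., -171.]), array([  29., -169.])]
S 202 225 [array([10., 14.]), array([ 4., 25.])]
S 175 273 [array([10., 60.]), array([ 5., 71.])]
S 240 122 [array([ 21., -90.]), array([ 16., -78.])]
S 95 388 [array([ 20., 166.]), array([ 15., 175.])]
S 225 155 [array([ 19., -55.]), array([ 14., -43.])]
scab [ 0.44253877 -0.14729328  0.2530712 ] 
 [[-0.3  0.4]
 [-0.5 -0.1]
 [ 0.7  0.4]
 [ 0.3  1.3]
 [ 0.   0.2]
 [-0.2  0.3]
 [-0.6 -0.6]
 [ 0.2 -0.8]
 [-1.5 -0.6]
 [-0.5  0.4]]
grip [[ 0.44253877 -0.14729328  0.148     ]] grip top px [[584.51707949 167.72660409]] [[528.57222242 442.40279479]]
```

View pics/z2.png

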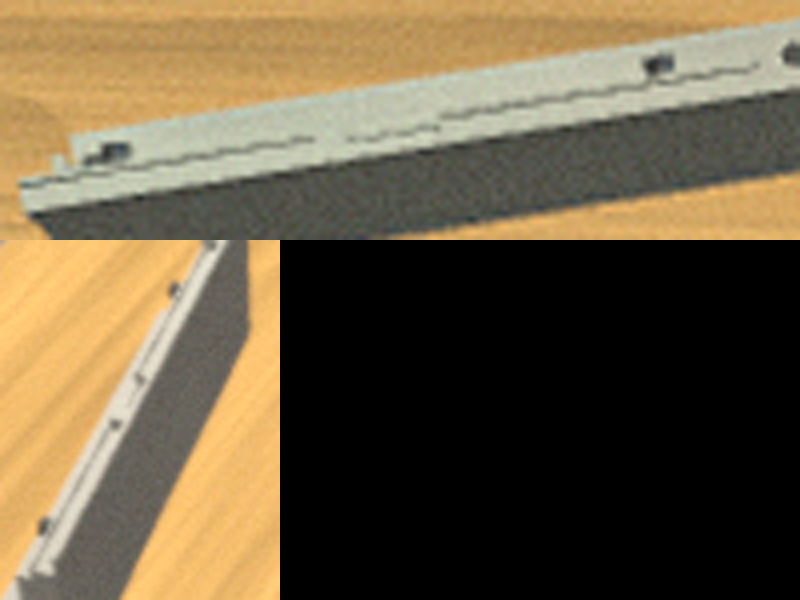

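The enlarged crops show the stop at u≈315–345 (strip crop) with the pocket's cut-down rear wall from about 345 to 440: stop face at rail y≈+51 mm, pocket middle ≈ +29 mm. Scabbard fit residuals are about 1 px. Moving above the grip.

>>> {"api": "drive_tool", "payload": {"rows": [[[0,0,0.182],[2.9,4.8,0],5],[[0,0,0.182],[3.0,4.9,0],5],[[0,0,0.182],[3.0,4.9,0],5],[[0,0,0.182],[3.0,4.9,0],5],[[0,0,0.182],[3.0,4.9,0],5],[[0,0,0.182],[3.0,4.9,0],5],[[0,0,0.182],[3.0,4.9,0],5],[[0,0,0.182],[2.8,4.7,0],5]], "force": 50}}

```text
clock: 1.1
position: [0.4427, -0.1464, 0.219]
ee_rot: [0.0, 0.611, 0.792, 0.0]
contact_force: [1.0, -0.3, -0.0]
width: 0.05
gripper_force: 0.0
```

>>> {"api": "drive_tool", "payload": {"rows": [[[0,0,0],[0,0,0],5],[[0,0,0],[0,0,0],5]]}}

```text
clock: 1.35
position: [0.4418, -0.1483, 0.2188]
ee_rot: [-0.0, 0.613, 0.79, -0.0]
contact_force: [-0.7, -0.6, 0.4]
width: 0.05
gripper_force: 0.0
```

>>> {"api": "drive_tool", "payload": {"rows": [[[0,0,0],[0.05,0.1,-2.5],5],[[0,0,0],[0,0,-2.5],5],[[0,0,0],[0,0,-1.8],5],[[0,0,0],[0,0,-0.8],5],[[0,0,0],[0,0,0],0.5],[[0,0,0],[0,0,0],0.5],[[0,0,0],[0,0,0],0.5],[[0,0,0],[0,0,0],0.5]], "force": 60}}

```text
clock: 2.35
position: [0.4436, -0.1478, 0.144]
ee_rot: [0.001, 0.613, 0.79, 0.0]
contact_force: [0.1, -0.7, 3.3]
width: 0.0127
gripper_force: 60.9
```

>>> {"api": "drive_tool", "payload": {"rows": [[[0,0,0],[0,0,0],0.5],[[0,0,0],[0,0,0],0.5],[[0,0,0],[0,0,0],0.5]]}}

```text
clock: 2.72
position: [0.4436, -0.1478, 0.144]
ee_rot: [0.001, 0.613, 0.79, 0.0]
contact_force: [1.3, -2.4, 6.2]
width: 0.0127
gripper_force: 61.4
```

```bash
python3 - <<'E'
from h import *
r=[0.64849,-0.02354,0.19122]
s,t=eyes.get_image("side"),eyes.get_image("top")
cv2.imwrite("pics/s1.png",s[:,:,::-1]);cv2.imwrite("pics/t1.png",t[:,:,::-1])
a=cv2.resize(s[125:255,165:335],(400,306),interpolation=cv2.INTER_CUBIC)
b=cv2.resize(t[100:230,155:355],(400,260),interpolation=cv2.INTER_CUBIC)
c=np.zeros((306,800,3),np.uint8);c[:,:400]=a;c[:260,400:]=b
cv2.imwrite("pics/g.png",c[:,:,::-1])
st=manip.get_state();print(st)
E
```

```text
{'clock': 2.825, 'qpos': array([-4.70393297e-01,  1.72003249e-01,  1.84592403e+00, -3.17704975e-04,
        1.12092926e+00, -7.20406054e-01]), 'qd': array([-1.49563113e-04,  2.95593821e-03,  7.82305299e-05, -8.71831311e-04,
        3.50004326e-05, -5.20645641e-05]), 'effort': array([  0.53830247, -29.98524964, -18.81275833,   0.26716305,
         0.58224181,  -0.03319848]), 'position': array([ 0.44357952, -0.14780776,  0.14397198]), 'ee_rot': array([1.37047233e-03, 6.13371331e-01, 7.89793465e-01, 1.17801945e-04]), 'contact_force': array([ 1.17897935, -1.16309521,  5.1211249 ]), 'moment': array([-0.27082583, -0.12290366, -0.02458361]), 'gripper_force': 61.37276887893677, 'width': 0.012340885332117342}
```

View pics/g.png

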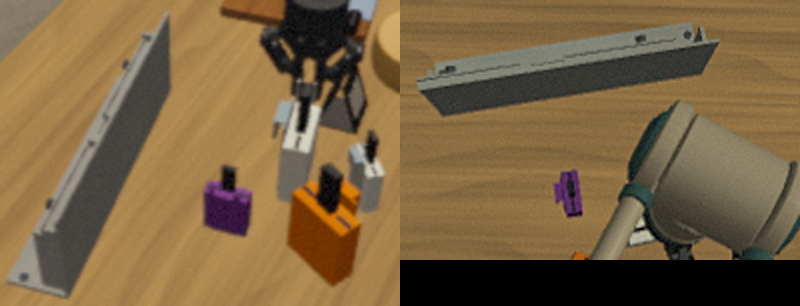

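The crops show the grip held by the fingers and the scabbard still upright; nothing disturbed. Lifting.

>>> {"api": "drive_tool", "payload": {"rows": [[[0,0,0],[0,0,0.5],0.5],[[0,0,0],[0,0,1.2],0.5],[[0,0,0],[0,0,2.2],0.5],[[0,0,0],[0,0,2.8],0.5],[[0,0,0],[0.5,0,2.8],0.5],[[0,0,0],[1.5,0.2,2.1],0.5],[[0,0,0],[2.6,0.5,1.0],0.5],[[0,0,0],[2.6,0.6,0],0.5]]}}

```text
clock: 3.82
position: [0.5152, -0.1339, 0.2702]
ee_rot: [0.0, 0.614, 0.79, 0.0]
contact_force: [0.9, -2.1, -4.0]
width: 0.0122
gripper_force: 60.1
```

>>> {"api": "drive_tool", "payload": {"rows": [[[0,0,-0.01],[1.7,1.0,0],0.5],[[0,0,-0.01],[0.8,2.0,0],0.5],[[0,0,-0.01],[0.3,2.4,0],0.5],[[0,0,-0.01],[0.3,2.2,-0.5],0.5],[[0,0,-0.01],[0.2,1.4,-1.0],0.5],[[0,0,-0.01],[0.1,0.7,-1.0],0.5],[[0,0,0],[0,0,-0.5],0.5],[[0,0,0],[0,0,0],0.5]]}}

```text
clock: 4.82
position: [0.5482, -0.0378, 0.2385]
ee_rot: [-0.0, 0.637, 0.771, -0.001]
contact_force: [-0.6, 0.0, -4.1]
width: 0.0124
gripper_force: 60.1
```

>>> {"api": "drive_tool", "payload": {"rows": [[[0,0,0],[0,0,0],0.5],[[0,0,0],[0,0,0],0.5]]}}

```text
clock: 5.08
position: [0.5489, -0.0377, 0.2395]
ee_rot: [0.0, 0.637, 0.771, 0.0]
contact_force: [-0.1, 0.2, -3.7]
width: 0.0123
gripper_force: 60.1
```

```bash
cat > w.py <<'E'
from h import *
from scipy.spatial.transform import Rotation as R
r=np.array([0.64849,-0.02354,0.19122])
def rl(s=None):
    s=s or manip.get_state();q=s["ee_rot"];M=R.from_quat(np.r_[q[1:],q[0]]).as_matrix()
    p=R.from_euler("z",-r[2]).as_matrix()@(s["position"]-[r[0],r[1],0])
    F=R.from_euler("z",-r[2]).apply(s["contact_force"])
    print("clock",s["clock"],"rail xyz mm",np.round(p*1e3,1),"yaw err",round(np.arctan2(M[1,1],M[0,1])-r[2],4),"tool z",M[:,2].round(4),"F",F.round(1),"w",s["width"],"M",s["moment"].round(2))
    return p
E
python3 - <<'E'
from w import *
rl()
s,t=eyes.get_image("side"),eyes.get_image("top")
cv2.imwrite("pics/s2.png",s[:,:,::-1]);cv2.imwrite("pics/t2.png",t[:,:,::-1])
a=cv2.resize(s[90:240,165:315],(600,600),interpolation=cv2.INTER_CUBIC)
cv2.imwrite("pics/g2.png",a[:,:,::-1])
E
```

```text
clock 5.075 rail xyz mm [-100.5    5.   239.5] yaw err -0.0018 tool z [ 9.e-04 -3.e-04 -1.e+00] F [-0.1  0.3 -3.7] w 0.012339629837540774 M [-0.01  0.   -0.03]
```

View pics/g2.png

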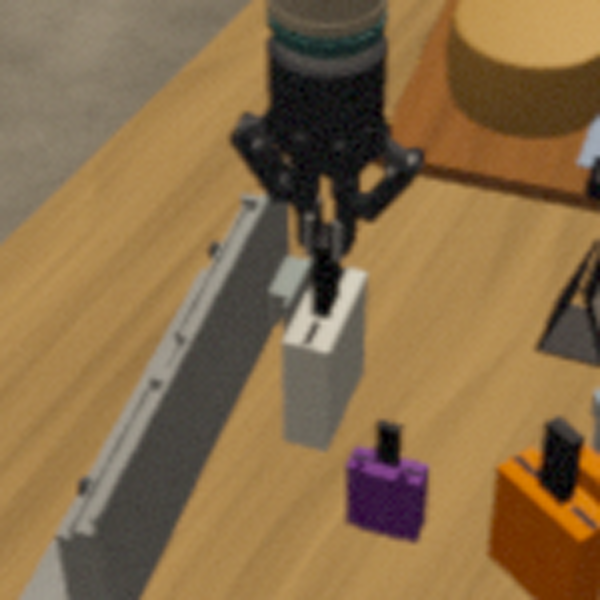

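The side crop shows the scabbard held level with its hook at (290,280), facing the rail. Checking the held pose numerically.

```bash
python3 - <<'E'
from w import *
S=lambda u,v:np.array([165+u/4,90+v/4])
o=[((.018,.045,.105),(284,346)),((-.018,.045,.105),(329,352)),((-.018,-.045,.105),(367,272)),((.018,.045,0),(284,440)),((-.018,.045,0),(328,448)),((.0355,.02,.125),(270,290)),((.0355,-.02,.125),(288,257))]
def f(p):return np.concatenate([proj("side",pose(*p[:3],[b])+[0,0,p[3]])[0]-S(*uv) for b,uv in o])
R_=least_squares(f,[.549,-.038,.19,.095]);print(R_.x,R_.fun.reshape(-1,2).round(1))
c,s=np.cos(r[2]),np.sin(r[2]);d=R_.x[:2]-r[:2];print("rail",(c*d[0]+s*d[1])*1e3,(-s*d[0]+c*d[1])*1e3,"yaw",R_.x[2]-r[2])
E
```

```text
[ 0.55990216 -0.0609141   0.18612149  0.06767239] [[-0.5 -1.2]
 [ 0.1  0.1]
 [-0.  -0.1]
 [ 0.1 -0.3]
 [ 0.3  0.5]
 [-0.   0.8]
 [ 0.   0.2]]
rail -94.07636504559996 -19.85616624565997 yaw -0.005098511410798479
```

>>> {"api": "drive_tool", "payload": {"rows": [[[0,0,0.001],[0.7,0.13,0],0.5],[[0,0,0.001],[1.5,0.3,0],0.5],[[0,0,0],[2.0,0.4,0],0.5],[[0,0,0],[1.6,0.31,0],0.5],[[0,0,0],[1.0,0.2,-0.5],0.5],[[0,0,0],[0.56,0.11,-0.5],0.5],[[0,0,0],[0,0,-0.3],0.5],[[0,0,0],[0,0,0],0.5]]}}

```text
clock: 6.18
position: [0.6214, -0.0227, 0.2257]
ee_rot: [-0.001, 0.636, 0.772, -0.0]
contact_force: [0.6, 0.0, -5.1]
width: 0.0124
gripper_force: 60.1
```

```bash
python3 - <<'E'
from w import *
p=rl();st=manip.get_state()
s,t=eyes.get_image("side"),eyes.get_image("top")
cv2.imwrite("pics/s3.png",s[:,:,::-1]);cv2.imwrite("pics/t3.png",t[:,:,::-1])
x0,y0=195,110
a=cv2.resize(s[y0:y0+85,x0:x0+85],(600,600),interpolation=cv2.INTER_CUBIC)
k=600/85
b=[(.018,.045,.105),(-.018,.045,.105),(-.018,-.045,.105),(.0355,.02,.125),(.0355,-.02,.125),(.0355,.02,.092),(.018,.045,0)]
P=pose(st["position"][0],st["position"][1],r[2],b)+[0,0,st["position"][2]-.144]
a=np.ascontiguousarray(a)
for q in proj("side",P):cv2.circle(a,tuple(int(v) for v in (q+.5-[x0,y0])*k),3,(255,0,0),-1)
for q in proj("side",pose(*r,[(-.002,y,.151) for y in(-.2,-.1,0,.1)])):cv2.circle(a,tuple(int(v) for v in (q+.5-[x0,y0])*k),3,(0,255,0),-1)
cv2.imwrite("pics/g3.png",a[:,:,::-1])
E
```

```text
clock 6.175 rail xyz mm [-26.4   5.9 225.7] yaw err 0.0007 tool z [-0.0015  0.     -1.    ] F [ 0.6 -0.1 -5.1] w 0.012423497062913237 M [-0.03 -0.03 -0.03]
```

View pics/g3.png

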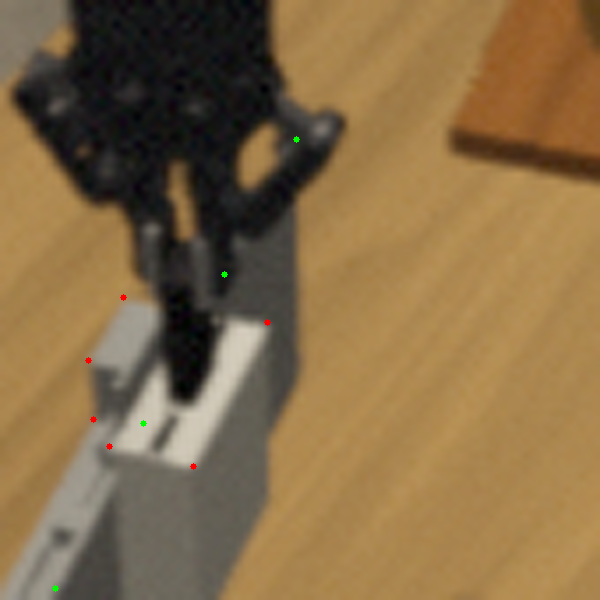

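The overlay (red predicted corners vs. box/hook edges) agrees within about 1 px; the hook's tongue is just beyond the panel's lip. Lowering, slowly near the lip.

>>> {"api": "drive_tool", "payload": {"rows": [[[0,0,0],[0.14,0.03,-0.3],0.5],[[0,0,0],[0,0,-0.6],0.5],[[0,0,0],[0,0,-0.6],0.5],[[0,0,0],[0,0,-0.4],0.5],[[0,0,0],[0,0,-0.1],0.5],[[0,0,0],[0,0,0],0.5]]}}

```text
clock: 7.02
position: [0.6237, -0.0224, 0.2061]
ee_rot: [0.0, 0.636, 0.772, 0.0]
contact_force: [-0.3, 0.2, -4.1]
width: 0.0123
gripper_force: 60.0
```

>>> {"api": "drive_tool", "payload": {"rows": [[[0,0,0],[0,0,-0.1],0.5],[[0,0,0],[0,0,-0.1],0.5],[[0,0,0],[0,0,-0.1],0.5],[[0,0,0],[0,0,-0.1],0.5],[[0,0,0],[0,0,-0.1],0.5]]}}

```text
clock: 7.65
position: [0.6236, -0.0224, 0.201]
ee_rot: [0.0, 0.636, 0.772, 0.0]
contact_force: [0.7, -0.8, -3.9]
width: 0.0123
gripper_force: 60.1
```

```bash
python3 -c "
from w import *
rl()"
```

```text
clock 7.65 rail xyz mm [-24.2   5.9 201. ] yaw err 0.0008 tool z [ 1.e-04  0.e+00 -1.e+00] F [ 0.5 -0.9 -3.9] w 0.01227909676485184 M [-0.01  0.03  0.03]
```

>>> {"api": "drive_tool", "payload": {"rows": [[[0,0,0],[0,0,-0.1],0.5],[[0,0,0],[0,0,-0.1],0.5],[[0,0,0],[0,0,-0.1],0.5],[[0,0,0],[0,0,-0.1],0.5]]}}

```text
clock: 8.15
position: [0.6236, -0.0224, 0.1971]
ee_rot: [0.0, 0.636, 0.772, 0.0]
contact_force: [-0.5, 0.2, -3.7]
width: 0.0125
gripper_force: 60.1
```

>>> {"api": "drive_tool", "payload": {"rows": [[[0,0,0],[0,0,-0.1],0.5],[[0,0,0],[0,0,-0.1],0.5],[[0,0,0],[0,0,-0.1],0.5],[[0,0,0],[0,0,0],0.5]]}}

```text
clock: 8.65
position: [0.6236, -0.0224, 0.194]
ee_rot: [-0.0, 0.636, 0.772, -0.0]
contact_force: [0.5, 0.7, -3.7]
width: 0.0124
gripper_force: 60.0
```

```bash
python3 -c "
from w import *
rl()"
```

```text
clock 8.65 rail xyz mm [-24.2   5.9 194. ] yaw err 0.0008 tool z [-1.e-04  1.e-04 -1.e+00] F [ 0.6  0.6 -3.7] w 0.01240056901810343 M [ 0.02  0.03 -0.03]
```

>>> {"api": "drive_tool", "payload": {"rows": [[[0,0,0],[-0.03,0.15,0],0.5],[[0,0,0],[-0.04,0.2,0],0.5],[[0,0,0],[-0.04,0.2,0],0.5],[[0,0,0],[-0.04,0.2,0],0.5],[[0,0,0],[-0.04,0.2,0],0.5],[[0,0,0],[-0.04,0.2,0],0.5],[[0,0,0],[-0.04,0.2,0],0.5],[[0,0,0],[-0.04,0.2,0],0.5]]}}

```text
clock: 9.65
position: [0.6205, -0.0067, 0.1941]
ee_rot: [0.0, 0.636, 0.772, 0.0]
contact_force: [0.4, 0.0, -4.3]
width: 0.0123
gripper_force: 60.0
```

>>> {"api": "drive_tool", "payload": {"rows": [[[0,0,0],[-0.02,0.1,0],0.5],[[0,0,0],[-0.02,0.1,0],0.5],[[0,0,0],[-0.02,0.1,0],0.5],[[0,0,0],[-0.02,0.1,0],0.5]]}}

```text
clock: 10.15
position: [0.6197, -0.0028, 0.1941]
ee_rot: [0.0, 0.636, 0.772, 0.0]
contact_force: [-0.2, 0.5, -3.2]
width: 0.0124
gripper_force: 60.0
```

>>> {"api": "drive_tool", "payload": {"rows": [[[0,0,0],[-0.02,0.1,0],0.5],[[0,0,0],[-0.02,0.1,0],0.5],[[0,0,0],[-0.02,0.1,0],0.5]]}}

```text
clock: 10.52
position: [0.6191, 0.0001, 0.1942]
ee_rot: [0.0, 0.636, 0.772, 0.0]
contact_force: [0.1, 0.1, -4.0]
width: 0.0125
gripper_force: 60.0
```

```bash
python3 -c "
from w import *
rl()"
```

```text
clock 10.525 rail xyz mm [-24.3  28.8 194.2] yaw err 0.0008 tool z [ 1.e-04 -0.e+00 -1.e+00] F [ 0.1  0.1 -4. ] w 0.012496235977335434 M [ 0.03  0.03 -0.02]
```

Close to the expected stop (y≈31); continuing at 1 mm per row, three rows at a time.

>>> {"api": "drive_tool", "payload": {"rows": [[[0,0,0],[-0.02,0.1,0],0.5],[[0,0,0],[-0.02,0.1,0],0.5]]}}

```text
clock: 10.78
position: [0.6187, 0.0022, 0.1941]
ee_rot: [0.0, 0.636, 0.772, 0.0]
contact_force: [-0.3, -0.8, -3.2]
width: 0.0125
gripper_force: 60.0
```

>>> {"api": "drive_tool", "payload": {"rows": [[[0,0,0],[-0.02,0.1,0],0.5],[[0,0,0],[-0.02,0.1,0],0.5]]}}

```text
clock: 11.02
position: [0.6185, 0.0031, 0.1943]
ee_rot: [0.001, 0.636, 0.772, -0.001]
contact_force: [0.3, -2.9, -4.2]
width: 0.0124
gripper_force: 60.2
```

>>> {"api": "drive_tool", "payload": {"rows": [[[0,0,0],[-0.01,0.05,0],0.5],[[0,0,0],[0,0,0],0.5]]}}

```text
clock: 11.28
position: [0.6185, 0.0034, 0.1943]
ee_rot: [0.001, 0.636, 0.772, -0.001]
contact_force: [-0.9, -5.5, -3.8]
width: 0.0125
gripper_force: 60.3
```

```bash
python3 -c "
from w import *
rl()"
```

```text
clock 11.275 rail xyz mm [-24.4  32.2 194.3] yaw err 0.0005 tool z [ 7.0e-04 -2.2e-03 -1.0e+00] F [-1.9 -5.3 -3.8] w 0.012524463624576264 M [-1.16  0.01 -0.15]
```

Stop felt at rail y≈32 mm (matches the 31 mm seen). Backing off 2 mm to the pocket's middle and lowering.

>>> {"api": "drive_tool", "payload": {"rows": [[[0,0,0],[0.03,-0.17,0],0.5],[[0,0,0],[0.04,-0.17,0],0.5],[[0,0,0],[0,0,0],0.5]]}}

```text
clock: 11.65
position: [0.6188, 0.0023, 0.1939]
ee_rot: [-0.001, 0.636, 0.772, 0.001]
contact_force: [1.0, 0.7, -4.0]
width: 0.0128
gripper_force: 60.1
```

```bash
python3 -c "
from w import *
rl()"
```

```text
clock 11.65 rail xyz mm [-24.2  31.  193.9] yaw err 0.0008 tool z [-4.0e-04  2.3e-03 -1.0e+00] F [ 1.1  0.5 -4. ] w 0.012824391138264437 M [-0.02 -0.04 -0.01]
```

>>> {"api": "drive_tool", "payload": {"rows": [[[0,0,0],[0,0,-0.1],0.5],[[0,0,0],[0,0,-0.1],0.5],[[0,0,0],[0,0,-0.1],0.5],[[0,0,0],[0,0,-0.1],0.5]]}}

```text
clock: 12.15
position: [0.6189, 0.0013, 0.19]
ee_rot: [-0.0, 0.636, 0.772, 0.0]
contact_force: [-0.7, -0.6, -4.4]
width: 0.0122
gripper_force: 60.1
```

>>> {"api": "drive_tool", "payload": {"rows": [[[0,0,0],[0,0,-0.1],0.5],[[0,0,0],[0,0,-0.1],0.5]]}}

```text
clock: 12.4
position: [0.6189, 0.0012, 0.1881]
ee_rot: [0.0, 0.636, 0.772, 0.0]
contact_force: [0.2, -0.2, -4.2]
width: 0.0126
gripper_force: 60.1
```

>>> {"api": "drive_tool", "payload": {"rows": [[[0,0,0],[0,0,-0.1],0.5],[[0,0,0],[0,0,-0.1],0.5],[[0,0,0],[0,0,-0.1],0.5]]}}

```text
clock: 12.78
position: [0.6189, 0.0012, 0.1851]
ee_rot: [0.0, 0.636, 0.772, 0.0]
contact_force: [-0.4, 0.3, -3.5]
width: 0.0125
gripper_force: 60.1
```

>>> {"api": "drive_tool", "payload": {"rows": [[[0,0,0],[0,0,-0.1],0.5],[[0,0,0],[0,0,-0.1],0.5],[[0,0,0],[0,0,-0.1],0.5]]}}

```text
clock: 13.15
position: [0.619, 0.0012, 0.1821]
ee_rot: [0.0, 0.636, 0.772, 0.0]
contact_force: [-0.5, -0.3, -4.2]
width: 0.0124
gripper_force: 60.1
```

>>> {"api": "drive_tool", "payload": {"rows": [[[0,0,0],[0,0,-0.1],0.5],[[0,0,0],[0,0,-0.1],0.5],[[0,0,0],[0,0,-0.1],0.5]]}}

```text
clock: 13.52
position: [0.619, 0.0012, 0.1791]
ee_rot: [0.0, 0.636, 0.772, 0.0]
contact_force: [-0.3, 0.5, -3.5]
width: 0.0126
gripper_force: 60.1
```

```bash
python3 -c "
from w import *
rl()"
```

```text
clock 13.525 rail xyz mm [-24.3  29.9 179.1] yaw err 0.0008 tool z [ 1.e-04  0.e+00 -1.e+00] F [-0.2  0.6 -3.5] w 0.012605504806379512 M [0.01 0.01 0.04]
```

Tongue is inside the pocket (10 mm below the track, no resistance). Last 2 mm.

>>> {"api": "drive_tool", "payload": {"rows": [[[0,0,0],[0,0,-0.08],0.5],[[0,0,0],[0,0,-0.08],0.5]]}}

```text
clock: 13.78
position: [0.6189, 0.0012, 0.1775]
ee_rot: [0.0, 0.636, 0.772, 0.0]
contact_force: [-0.6, -0.2, -3.8]
width: 0.0121
gripper_force: 60.1
```

>>> {"api": "drive_tool", "payload": {"rows": [[[0,0,0],[0,0,-0.06],0.5],[[0,0,0],[0,0,-0.06],0.5]]}}

```text
clock: 14.02
position: [0.6189, 0.0012, 0.1766]
ee_rot: [0.0, 0.636, 0.772, 0.0]
contact_force: [-0.8, -0.6, -0.2]
width: 0.0122
gripper_force: 60.4
```

Weight has gone onto the floor of the pocket at TCP z=0.1766 (expected 0.177). Releasing gently.

>>> {"api": "drive_tool", "payload": {"rows": [[[0,0,0],[0,0,-0.02],0.5],[[0,0,0],[0,0,0],0.5]], "force": 20}}

```text
clock: 14.28
position: [0.6189, 0.0012, 0.1766]
ee_rot: [0.0, 0.636, 0.772, 0.0]
contact_force: [-1.5, 0.2, -0.6]
width: 0.0124
gripper_force: 60.5
```

>>> {"api": "drive_tool", "payload": {"rows": [[[0,0,0],[0,0,0],1.6],[[0,0,0],[0,0,0],2.0],[[0,0,0],[0,0,0],2.6],[[0,0,0],[0,0,0],3.5],[[0,0,0],[0,0,0],4],[[0,0,0],[0,0,0],4]]}}

```text
clock: 15.02
position: [0.619, 0.0012, 0.1761]
ee_rot: [0.0, 0.636, 0.772, 0.0]
contact_force: [-0.1, -0.1, -0.2]
width: 0.0398
gripper_force: 0.0
```

>>> {"api": "drive_tool", "payload": {"rows": [[[0,0,0],[0,0,0.5],4],[[0,0,0],[0,0,1.5],4],[[0,0,0],[0,0,2.5],4],[[0,0,0],[0,0,3],4],[[0,0,0],[-2,0,3],4],[[0,0,0],[-4,0,1.5],4],[[0,0,0],[-4,-2,0],4],[[0,0,0],[-4,-4,0],4]]}}

```text
clock: 16.02
position: [0.4782, -0.0586, 0.2978]
ee_rot: [0.001, 0.635, 0.773, 0.001]
contact_force: [-0.3, -1.2, 0.3]
width: 0.0399
gripper_force: 0.0
```

>>> {"api": "drive_tool", "payload": {"rows": [[[0,0,0],[-3,-4,0],4],[[0,0,0],[-3,-4,0],4],[[0,0,0],[-2,-4,0],4],[[0,0,0],[-1,-2,0],4],[[0,0,0],[0,0,0],4],[[0,0,0],[0,0,0],4]]}}

```text
clock: 16.77
position: [0.3893, -0.1984, 0.2968]
ee_rot: [0.0, 0.636, 0.772, 0.0]
contact_force: [0.8, 0.7, -0.2]
width: 0.0398
gripper_force: 0.0
```

```bash
python3 - <<'E'
from w import *
rl()
s,t=eyes.get_image("side"),eyes.get_image("top")
k=6;x0,y0=150,140
b=[(.018,.045,.105),(-.018,.045,.105),(-.018,-.045,.105),(.0355,.02,.125),(.018,.045,0),(-.018,.045,0),(0,0,.172)]
c=np.zeros((600,800,3),np.uint8)
P=pose(.6189,.0012,r[2],b)+[0,0,.033]
for n,im,x0,y0,w,h,ox in(("side",s,170,120,80,120,0),("top",t,200,90,80,120,400)):
    a=np.ascontiguousarray(cv2.resize(im[y0:y0+h,x0:x0+w],(400,600),interpolation=cv2.INTER_CUBIC))
    for q in proj(n,P):cv2.circle(a,tuple(int(v) for v in (q+.5-[x0,y0])*5),2,(255,0,0),-1)
    c[:,ox:ox+400]=a
cv2.imwrite("pics/g4.png",c[:,:,::-1])
E
```

```text
clock 16.775 rail xyz mm [-287.7 -122.4  296.8] yaw err 0.0008 tool z [ 1.3e-03  1.0e-04 -1.0e+00] F [ 0.9  0.5 -0.2] w 0.03978150055726872 M [ 0.05 -0.07  0.01]
```

View pics/g4.png

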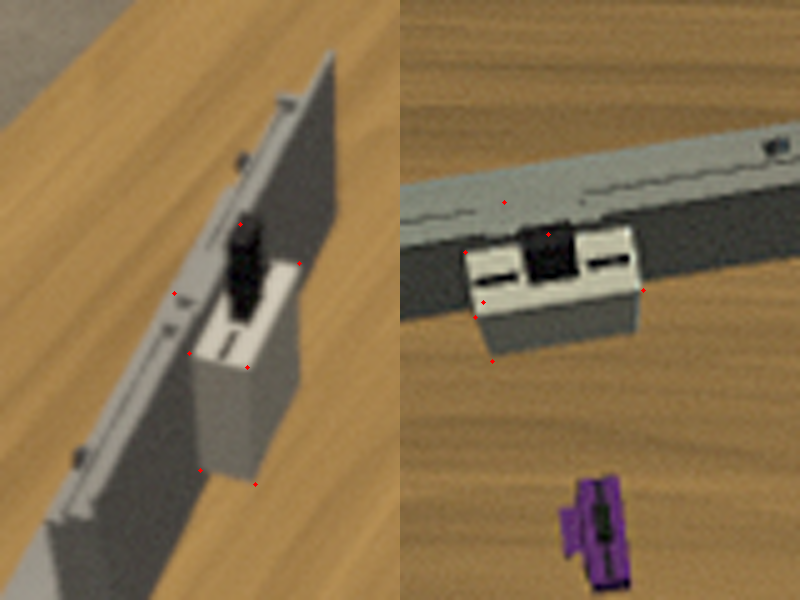

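The picture shows the scabbard hanging upright on the robot's side of the panel, right of the stop. Its corners match the seated pose within about 1 px, e.g. side (190,353) and (298,263). The bystanders were not approached. Handing in.

```bash
python3 -c "
from rig import job
print(job.sign_off())"
```

```text
the job is handed in; nothing more can be done
None
```

The scabbard hangs upright and released on the rail, its tongue home in the pocket just right of the stop, and the job is handed in (clock about 17 s of the 51 s allowed; the sign-off returned no verdict).

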